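Seat the burr in the white coffee grinder

ROBOT

A 7-joint arm with a two-finger parallel gripper is mounted at the origin on a cart in front of the work surface, level with it; the furniture and walls round the work are solid. World frame = base frame: x ahead of the robot, y to its left, z up, the work surface at z = 0. Lengths are in m, angles in rad, forces in N, time in s.
With the tool pointing down it reaches from about 0.4 to 0.85 m from the base axis. Payload 10.4 kg.
Tool frame: the origin (TCP) lies on the mounting face of the last link; the fingertips stand 182 mm ahead of it and the grasp point (between the pads) lies 164 mm ahead of it; z points along the fingers, y is the line along which they close (so a half turn about z gives the same grasp; the last joint's range is limited). The gripper opens to 87 mm and grips with 3 to 60 N. Pads are 19 mm wide; open, the fingers measure 117 mm over their backs; the gripper's body (75 mm by 190 mm) begins 51 mm behind the grasp point.
Start: joints at [-1.146, 0.332, -0.065, 1.46, 0.022, 1.35, -0.088], TCP at [0.271, 0.563, 0.405] pointing down, gripper open.
Joint ranges: [-2.6, 2.6], [-0.5, 2.12], [-1.47, 1.34], [0.16, 2.42], [-1.27, 4.41], [0.06, 2.06], [-2.6, 2.6]. Speed limits (rad/s): [2.22, 2.22, 2.79, 2.79, 3.14, 3.14, 3.14].

INTERFACE

Orientations are given as a unit quaternion [x, y, z, w].
In Python, from rig import observe, get_image, sign_off, look_for gives the robot as it stands. The module is installed in compiled form; this text tells all that it offers.
- The arm moves only by the tool step_arm, never from a script. Its argument "increments" is a list of rows, each a list of 3 entries, a list of its own where there are three numbers: the shift along the tool's x, y, z as a fraction of full scale, then the turn, a rotation vector about the tool's x, y, z as a fraction of full scale, then the opening, from 0 (shut) to 1 (fully open). A call has 1 to 20 rows; each row is the pose to reach, as a shift and turn from the pose commanded when the call began, along the tool's axes at that moment; what a row does not reach only later rows make up. Full scale, the value 1, is 0.08 m for a shift and 2 rad for a turn. A row lasts 1/8 s, in which the tool goes at most 62.5 mm and 10.7 degrees, less where a joint would pass 70% of its speed; a pose out of reach is approached as far as the arm can. A call with a number of a shift or a turn outside -1 to 1 is refused whole. A call with a gripper value outside its range is refused whole. The fingers move at their own pace and stop on an object; the grip force is fixed at half the most. Time passes only in rows, so rows that repeat a pose let the fingers close. It gives the time, the measured TCP pose, the force, the opening and the grip force at its end, in the units of the state.
- observe(): the state, without advancing time (a new reading comes with each control period).
- get_image(name): name is "side" or "top" or "wrist"; returns a dict with "color" (420x560x3 uint8, red, green, blue), "fov_y" (degrees; the focal length in pixels is half the picture's height over the tangent of half this angle, whatever the lens; pixels are square), "cx", "cy" (the principal point, pixels), "view" (4x4, takes a point from world to camera coordinates); the wrist camera has in their place "hand_eye" (4x4, takes a point from camera to tool coordinates, whose origin is the TCP and whose axes are the flange's). Camera axes: x right, y down, z forward; pixel columns grow to the right and rows downward; lengths in m; the calibration is good to about 2 mm. A picture is of the moment at which its call begins: read the wrist's pose just before it. There is no depth.
- sign_off(): hands the job in; it is judged then, once.
Trained networks look in the newest picture that a camera, given by its name, has taken for a name from the list of things; names that differ only in an ending like _2 or _b are one class to them, and where a whole thing is asked for, a point or a joint stands for the part that bears it (a point fixed in the world has none). Each returns a list of dicts, best first, with "conf" (0 to 1); they miss things now and then, are a little off and sometimes report something else, mostly with a low value. They report only what shows in the picture. A call takes as long as a camera call. They do not tell look-alikes from the thing itself.
- look_for(thing, camera): "xyz" ([x, y, z] in m, in world coordinates, good to about 4 mm: the middle of the surface that is visible of it).
The state is a dict: "t": time; "joint_pos": joint angles; "dq": joint speeds; "joint_efforts": joint torques, N m; "position": TCP position; "ee_rot": TCP orientation; "wrist_force": force on the tool from outside, world axes, zero at the start; "moment": the same for the moment, N m; "finger_gap": finger opening in m; "grip_force": force on a finger pad.
Only numpy, scipy, OpenCV 4.12 (cv2) and the standard library are available. Lean on these libraries where they do the work, as an engineer would, in place of code of your own. Each camera call takes 0.05 s, during which the arm holds its last target. There are 200 camera calls.

TASK

Both coffee grinders have their hoppers off and their burr inserts are sitting high on the ledge. Take the burr insert of the white grinder by its orange grip and, pressing only lightly and without lifting it out, turn it until its three lugs drop into their slots and it sits fully home, then let go. Leave the black grinder's insert as it is.

Things in the scene. Friction and masses are not known exactly. Their poses are not given: they have to be found in the camera images.
- white_grinder: White grinder, fixed, 116 mm square, with a round collar on top; a black twin stands left or right of it. Origin: centre of underside, z up, front to -x. Throat on its axis, 68 mm wide: rim 113 mm above origin, ledge (48 mm bore) at 105, floor at 85. Three slots 17 mm wide cut the ledge down to the floor at 0, 120 and 240 deg from +x, each with an orange mark on the rim.
- white_burr: Loose 0.15 kg insert in its throat. Origin: centre of underside, z up. Steel hub 44 mm wide, 16 high; three orange lugs 9 mm wide, out to 31.5 mm, at 0, 120, 240 deg from +x. Grip bar 40 mm along x, 12 thick along y, 42 to 66 mm above origin. Starts 28 to 60 deg off, either way, origin 99 mm above the grinder's; any lug fits any slot with 8 deg play, and it drops 14 mm to 85.
- black_burr: The same kind of burr insert, also sitting high, in the black grinder's throat; origin and axes as for the other. To be left alone.
There are look-alikes about, which are no part of the job. What is shaped like the white_burr but yellow is not meant.

How it is judged:
At the end, for the whole second after the job is handed in: The white grinder's insert has dropped into its slots: its origin less than 88.5 mm above the grinder's (fully home is 85), within 10 mm of the throat's axis, upright within 10 degrees and at rest. The black grinder's insert is within 10 mm of where it began (z of white_burr in the frame of white_grinder below 0.0885 m and horizontal distance between white_burr and white_grinder below 0.01 m and angle between white_burr's own z axis and vertical below 0.17 rad and linear speed of white_burr below 0.02 m/s and distance of black_burr from where it was at the start of the episode below 0.01 m); the robot touches nothing.
It fails at once if the white grinder's insert is lifted out of the throat (more than 15 mm above where it sat) (z of white_burr in the frame of white_grinder above 0.114 m).
It fails at once if the insert is pressed hard on the grinder (more than 60 N) (contact force between white_burr and white_grinder above 60 N).
It fails at once if the black grinder's insert is moved by more than 10 mm (distance of black_burr from where it was at the start of the episode above 0.01 m).
It also fails if it takes over 32 s, if anything falls off the work surface, if the arm or the gripper's body presses on something with over 40 N, if the wrist force passes 120 N, or if a joint passes its speed limit or range.

## Working session

There is one attempt and no reset: what is moved stays moved. The work goes in short steps, Python scripts to look and compute and a tool call to move; the robot and the scene stay as the last step left them, time stands still between calls to the robot, and variables do not carry over. Pictures are saved under pics/ and viewed, at most 10 in all, crops included, and the job is handed in when it is done.

Besides the shell and the picture viewer there is one more tool, called after "Request:" by a JSON object that holds its "method" and its "body". step_arm: Moves the arm, as the interface text tells. Shift numbers are shares of 0.08 m and turn numbers shares of 2 rad, none past 1 either way. Its arguments: {"type":"object","properties":{"increments":{"type":"array","items":{"type":"array"}}},"required":["increments"]}

```bash
mkdir -p pics; cat > h.py <<'E'
import numpy as np,cv2
from rig import *
def save(im,n): cv2.imwrite('pics/'+n,cv2.cvtColor(np.ascontiguousarray(im),cv2.COLOR_RGB2BGR))
def f(d): return 210/np.tan(np.radians(d['fov_y'])/2)
def proj(d,p):
    q=d['view']@np.r_[p,1]; return np.array([d['cx'],d['cy']])+f(d)*q[:2]/q[2]
def ray(d,u,v,z):
    V=np.array(d['view']);R=V[:3,:3];c=-R.T@V[:3,3]
    r=R.T@np.array([(u-d['cx'])/f(d),(v-d['cy'])/f(d),1]); return c+r*(z-c[2])/r[2]
E
python3 - <<'E'
from h import *
s=observe();print(s['t'],s['position'],s['ee_rot'])
ims=[]
for c in('top','side'):
    d=get_image(c);ims.append(d['color'])
    save(d['color'],c+'0.png')
    for n in('white_grinder','white_burr','black_burr'):
        for r in look_for(n,c)[:4]: print(c,n,np.round(r['xyz'],3),round(r['conf'],2),proj(d,r['xyz']).round())
E
```

```text
0.0 [0.27054496 0.56326759 0.40395145] [ 2.22012574e-01  9.75043546e-01 -6.96549712e-04 -1.25785038e-04]
top white_grinder [ 0.466 -0.093  0.104] 0.89 [308. 224.]
top white_burr [ 0.475 -0.099  0.119] 0.94 [312. 219.]
top white_burr [ 0.562 -0.233  0.018] 0.56 [366. 183.]
top black_burr [0.441 0.139 0.116] 0.93 [196. 236.]
side white_grinder [ 0.454 -0.14   0.073] 0.68 [283. 264.]
side white_burr [ 0.563 -0.253  0.02 ] 0.76 [365. 312.]
side white_burr [ 0.473 -0.114  0.123] 0.62 [287. 231.]
side black_burr [0.443 0.126 0.121] 0.88 [234. 183.]
```

View pics/top0.png

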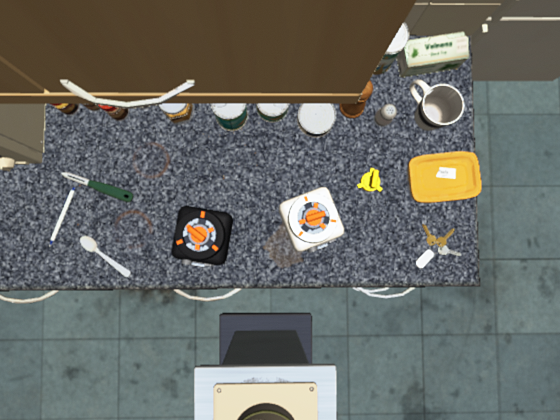

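View pics/side0.png

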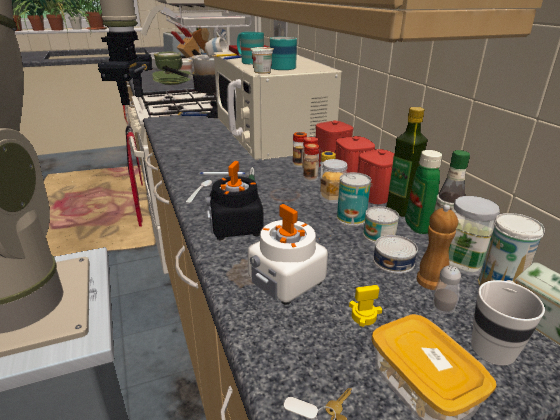

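Candidates (top view): the orange insert in the white grinder at (313,218), the orange insert in the black grinder at (200,236), and the loose yellow one at (370,181). By the description I choose (313,218). One close crop to check it.

```bash
python3 - <<'E'
from h import *
d=get_image('top');im=d['color'][175:260,265:360]
save(cv2.resize(im,None,fx=7,fy=7,interpolation=cv2.INTER_CUBIC),'crop1.png')
V=np.array(d['view']);print(-V[:3,:3].T@V[:3,3],f(d),V[:3,:3].round(2))
g=d['color'].astype(int)
m=((g.min(2)>150)).astype(np.uint8);m[:175]=0;m[262:]=0;m[:,:265]=0;m[:,:1]=0;m[:,352:]=0
n,l,s,c=cv2.connectedComponentsWithStats(m);k=1+s[1:,4].argmax()
pts=np.argwhere(l==k)[:,::-1].astype(np.float32);print(cv2.minAreaRect(pts),s[k])
o=((g[...,0]>170)&(g[...,1]<130)&(g[...,2]<90)).astype(np.uint8);o[:175]=0;o[262:]=0;o[:,:265]=0;o[:,352:]=0
n,l,s,c=cv2.connectedComponentsWithStats(o)
for k in range(1,n):
    if s[k,4]>2:
        pt=np.argwhere(l==k)[:,::-1]; print(s[k,4],c[k].round(1),ray(d,*c[k],.113).round(4),ray(d,*c[k],.165).round(4),cv2.minAreaRect(pt.astype(np.float32)))
E
```

```text
[ 0.40591937 -0.00237097  1.19017039] 519.4939991847426 [[-0.01 -1.    0.03]
 [-1.    0.01 -0.07]
 [ 0.07 -0.03 -1.  ]]
((312.46551513671875, 220.4137725830078), (57.19416427612305, 52.551780700683594), 68.19859313964844) [ 280  187   64   65 2138]
47 [313.5 217.2] [ 0.4786 -0.1034  0.113 ] [ 0.4751 -0.0985  0.165 ] ((314.9000244140625, 216.2000274658203), (6.640782833099365, 18.024978637695312), 71.56504821777344)
```

View pics/crop1.png

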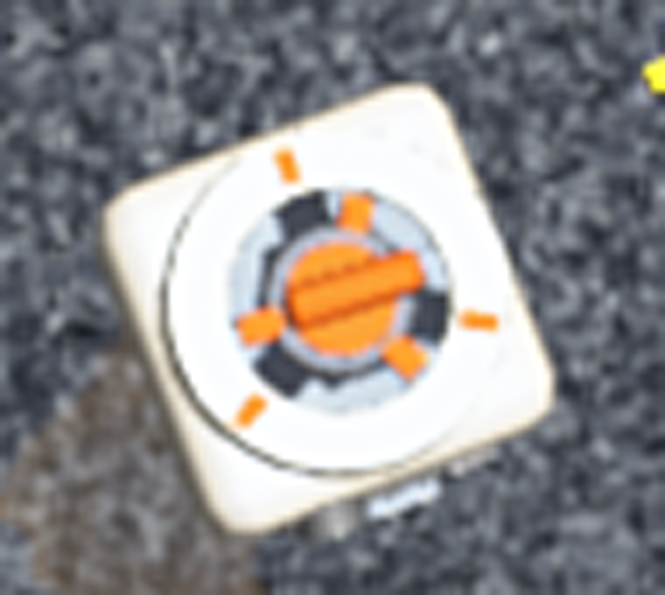

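The crop confirms it is the orange insert in the white grinder. The rim marks are at crop (288,165), (480,321) and (250,411), so the grinder yaw is about 21° mod 120. The lugs are at (356,212), (262,326) and (405,358), about -11°. The bar runs from (292,302) to (420,268), about 109° in world. I need roughly +32° seen from above, with the axis near (0.479, -0.102).

Request:
{"method": "step_arm", "body": {"increments": [[[-0.425,-0.455,0],[0,0,0],1],[[-0.85,-0.91,0],[0,0,0],1],[[-0.85,-0.91,0],[0,0,0],1]]}}

```text
t: 0.82
position: [0.3026, 0.4652, 0.4053]
ee_rot: [0.225, 0.974, 0.0, 0.001]
wrist_force: [-0.3, 0.9, -0.3]
finger_gap: 0.0872
grip_force: 0.0
```

Request:
{"method": "step_arm", "body": {"increments": [[[-0.425,-0.455,0],[0,0,0],1],[[-0.85,-0.91,0],[0,0,0],1]]}}

```text
t: 1.08
position: [0.33, 0.3729, 0.4047]
ee_rot: [0.221, 0.975, 0.0, -0.0]
wrist_force: [0.1, 0.1, -0.0]
finger_gap: 0.0869
grip_force: 0.0
```

Request:
{"method": "step_arm", "body": {"increments": [[[-0.425,-0.455,0],[0,0,0],1],[[-0.85,-0.91,0],[0,0,0],1]]}}

```text
t: 1.32
position: [0.3601, 0.2774, 0.405]
ee_rot: [0.222, 0.975, 0.0, 0.0]
wrist_force: [0.7, -0.6, -0.1]
finger_gap: 0.087
grip_force: 0.0
```

Request:
{"method": "step_arm", "body": {"increments": [[[-0.425,-0.455,0],[0,0,0],1],[[-0.85,-0.91,0],[0,0,0],1]]}}

```text
t: 1.58
position: [0.39, 0.1822, 0.4051]
ee_rot: [0.222, 0.975, 0.0, 0.0]
wrist_force: [0.7, 0.3, 0.1]
finger_gap: 0.0873
grip_force: 0.0
```

Request:
{"method": "step_arm", "body": {"increments": [[[-0.425,-0.455,0],[0,0,0],1],[[-0.85,-0.91,0],[0,0,0],1]]}}

```text
t: 1.82
position: [0.4199, 0.0872, 0.4051]
ee_rot: [0.222, 0.975, 0.0, 0.0]
wrist_force: [0.7, 0.2, 0.6]
finger_gap: 0.0871
grip_force: 0.0
```

Request:
{"method": "step_arm", "body": {"increments": [[[-0.425,-0.455,0],[0,0,0],1],[[-0.85,-0.91,0],[0,0,0],1]]}}

```text
t: 2.08
position: [0.4498, -0.0079, 0.4052]
ee_rot: [0.222, 0.975, 0.0, 0.001]
wrist_force: [0.8, -0.3, -0.7]
finger_gap: 0.0868
grip_force: 0.0
```

Request:
{"method": "step_arm", "body": {"increments": [[[-0.425,-0.455,0],[0,0,0],1],[[-0.85,-0.91,0],[0,0,0],1],[[-0.85,-0.91,0],[0,0,0],1]]}}

```text
t: 2.45
position: [0.4796, -0.105, 0.405]
ee_rot: [0.224, 0.974, -0.001, 0.001]
wrist_force: [0.3, 0.6, -0.5]
finger_gap: 0.0871
grip_force: 0.0
```

Request:
{"method": "step_arm", "body": {"increments": [[[0,0,0],[0,0,0.39],1],[[0,0,0],[0,0,0.39],1],[[0,0,0],[0,0,0.39],1],[[0,0,0],[0,0,0.39],1],[[0,0,0],[0,0,0.39],1],[[0,0,0],[0,0,0.39],1]]}}

```text
t: 3.2
position: [0.4792, -0.1014, 0.4048]
ee_rot: [0.574, 0.819, 0.0, 0.0]
wrist_force: [0.5, -0.1, -0.6]
finger_gap: 0.0871
grip_force: 0.0
```

```bash
cat >> h.py <<'E'
from scipy.spatial.transform import Rotation as Ro
def wrist():
    s=observe();d=get_image('wrist');T=np.eye(4);T[:3,:3]=Ro.from_quat(s['ee_rot']).as_matrix();T[:3,3]=s['position']
    d['view']=np.linalg.inv(T@np.array(d['hand_eye']));return s,d
E
python3 - <<'E'
from h import *
s,d=wrist();R=Ro.from_quat(s['ee_rot']).as_matrix()
print(s['position'],np.degrees(np.arctan2(R[1,1],R[0,1])))
save(cv2.resize(d['color'],(784,588)),'w1.png')
g=cv2.cvtColor(d['color'],cv2.COLOR_RGB2HSV)
o=((g[...,0]>4)&(g[...,0]<17)&(g[...,1]>150)&(g[...,2]>90)).astype(np.uint8)
n,l,st,c=cv2.connectedComponentsWithStats(o)
for k in range(1,n):
    if st[k,4]>40:
        pt=np.argwhere(l==k)[:,::-1]; print(st[k,4],c[k].round(1),ray(d,*c[k],.113).round(4),ray(d,*c[k],.165).round(4),cv2.minAreaRect(pt.astype(np.float32)))
for r in look_for('white_burr','wrist'): print(r)
E
```

```text
[ 0.47916792 -0.10141655  0.40477122] 19.901381356135918
91 [252.2 164.9] [ 0.4432 -0.0752  0.113 ] [ 0.4446 -0.0657  0.165 ] ((252.14706420898438, 164.91175842285156), (13.033892631530762, 7.202939987182617), 59.036251068115234)
56 [521.8 168.3] [0.6653 0.002  0.113 ] [ 0.6241 -0.0033  0.165 ] ((521.423095703125, 168.1154022216797), (4.3145551681518555, 19.611614227294922), 78.69007110595703)
103 [277.9 177.6] [ 0.468  -0.0781  0.113 ] [ 0.4646 -0.0681  0.165 ] ((278.0, 178.0), (14.0, 10.0), 90.0)
1181 [276.6 215.5] [ 0.4788 -0.1116  0.113 ] [ 0.4734 -0.0951  0.165 ] ((277.0, 217.5), (59.0, 36.0), 90.0)
67 [324.7 204.4] [ 0.516  -0.0869  0.113 ] [ 0.5035 -0.0751  0.165 ] ((324.5, 204.0), (6.0, 11.0), 90.0)
110 [252.6 217.7] [ 0.4589 -0.121   0.113 ] [ 0.4572 -0.1028  0.165 ] ((252.70004272460938, 217.4000244140625), (11.180339813232422, 13.416407585144043), 63.43495178222656)
89 [301.  219.1] [ 0.5009 -0.1073  0.113 ] [ 0.4912 -0.0917  0.165 ] ((301.0882873535156, 219.14706420898438), (13.558154106140137, 10.738058090209961), 40.60129928588867)
75 [255.5 243. ] [ 0.4693 -0.1439  0.113 ] [ 0.4657 -0.1212  0.165 ] ((255.41506958007812, 242.9528350830078), (6.507614612579346, 11.364044189453125), 29.05460548400879)
{'xyz': [0.5633, -0.2317, 0.066], 'conf': 0.9}
{'xyz': [0.4769, -0.097, 0.1154], 'conf': 0.55}
```

View pics/w1.png

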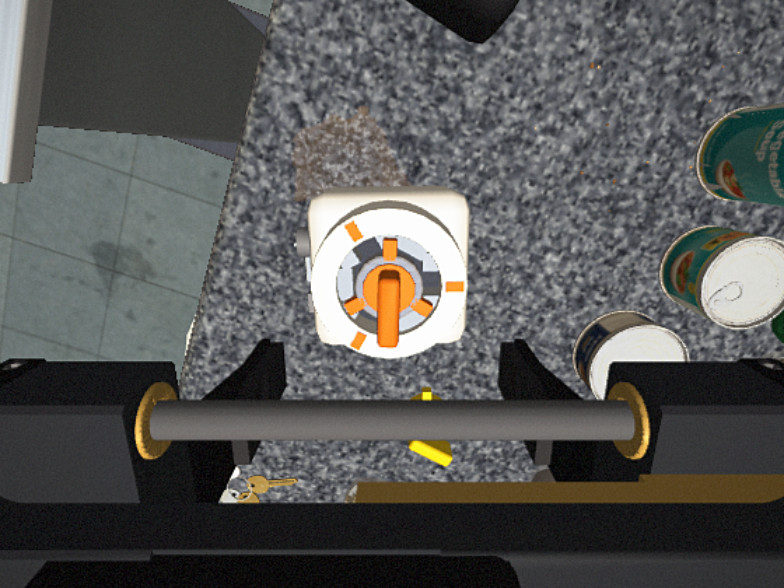

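The close view agrees: the insert is at -11.8° and the marks at 20.8°, so the turn is about +32.6° from above. The yellow look-alike lies apart at (430,440). Now I descend and align.

Request:
{"method": "step_arm", "body": {"increments": [[[0,-0.026,0.3],[0,0,0.013],1],[[0,-0.026,0.6],[0,0,0.013],0.6],[[0,-0.026,0.6],[0,0,0.013],0.6]]}}

```text
t: 3.68
position: [0.4766, -0.1025, 0.3556]
ee_rot: [0.586, 0.81, -0.001, -0.001]
wrist_force: [-0.8, 0.2, -0.7]
finger_gap: 0.0743
grip_force: 0.0
```

Request:
{"method": "step_arm", "body": {"increments": [[[0,0,0.2],[0,0,0],0.6],[[0,0,0.4],[0,0,0],0.6],[[0,0,0.475],[0,0,0],0.5],[[0,0,0.475],[0,0,0],0.35],[[0,0,0.475],[0,0,0],0.3]]}}

```text
t: 4.3
position: [0.4772, -0.1028, 0.3191]
ee_rot: [0.587, 0.81, 0.0, 0.0]
wrist_force: [0.2, 0.6, -0.5]
finger_gap: 0.0317
grip_force: 0.0
```

```bash
python3 - <<'E'
from h import *
s,d=wrist();print(s['position'],s['wrist_force'],s['finger_gap'])
save(d['color'],'w2.png')
E
```

```text
[ 0.47723966 -0.10282255  0.31910159] [ 0.21720478  0.64714372 -0.47497306] 0.031741497965519186
```

View pics/w2.png

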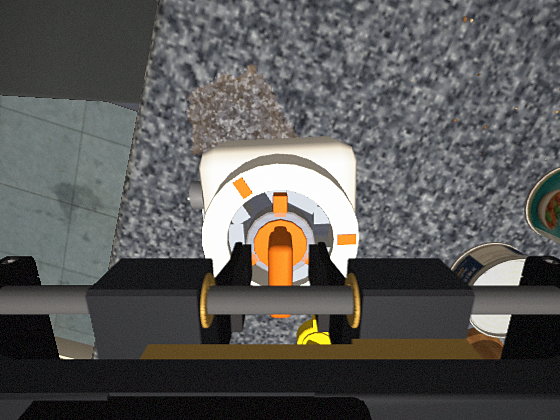

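The bar, at (281,280), is centred between the fingers and aligned with the pads. I'll close.

Request:
{"method": "step_arm", "body": {"increments": [[[0,0,0],[0,0,0],0.2],[[0,0,0],[0,0,0],0.1],[[0,0,0],[0,0,0],0.1],[[0,0,0],[0,0,0],0],[[0,0,0],[0,0,0],0]]}}

```text
t: 4.97
position: [0.4772, -0.1027, 0.3188]
ee_rot: [0.587, 0.81, 0.0, 0.0]
wrist_force: [1.1, -0.1, 1.4]
finger_gap: 0.0117
grip_force: 30.0
```

Request:
{"method": "step_arm", "body": {"increments": [[[0,0,0],[0,0,-0.05],0],[[0,0,0],[0,0,-0.1],0],[[0,0,0],[0,0,-0.15],0],[[0,0,0],[0,0,-0.15],0]]}}

```text
t: 5.48
position: [0.4771, -0.1027, 0.3188]
ee_rot: [0.459, 0.888, 0.0, -0.0]
wrist_force: [0.2, 0.8, 1.3]
finger_gap: 0.0117
grip_force: 30.0
```

Request:
{"method": "step_arm", "body": {"increments": [[[0,0,0],[0,0,-0.05],0],[[0,0,0],[0,0,-0.1],0],[[0,0,0],[0,0,-0.135],0],[[0,0,0],[0,0,-0.135],0],[[0,0,0],[0,0,-0.135],0]]}}

```text
t: 6.1
position: [0.477, -0.1028, 0.3186]
ee_rot: [0.337, 0.942, -0.0, -0.0]
wrist_force: [-0.3, -0.2, -1.5]
finger_gap: 0.012
grip_force: 30.0
```

```bash
python3 - <<'E'
from h import *
s,d=wrist();R=Ro.from_quat(s['ee_rot']).as_matrix();print(s['position'],s['wrist_force'],s['moment'],s['finger_gap'],np.degrees(np.arctan2(R[1,1],R[0,1])))
save(d['color'],'w3.png')
E
```

```text
[ 0.47696582 -0.10280342  0.31855882] [-0.25760044 -0.17757596 -1.53005668] [-0.02481136 -0.02309547  0.02147366] 0.012011436981549654 50.66115815550895
```

View pics/w3.png

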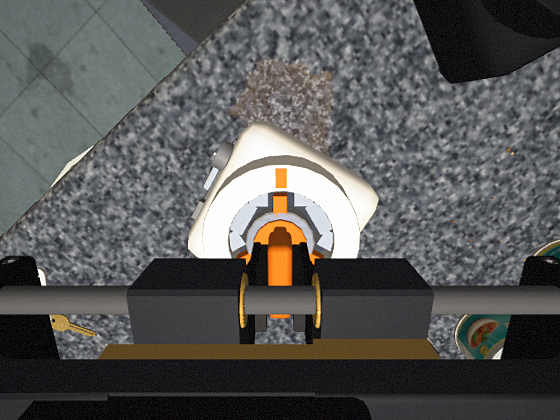

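The lug at (280,203) now lines up with the mark at (281,178), and the wrist is carrying the insert's weight (-1.5 N), so the lugs are over their slots. Next I lower gently.

Request:
{"method": "step_arm", "body": {"increments": [[[0,0,0.025],[0,0,0],0],[[0,0,0.05],[0,0,0],0],[[0,0,0.075],[0,0,0],0],[[0,0,0.075],[0,0,0],0]]}}

```text
t: 6.65
position: [0.477, -0.1028, 0.3125]
ee_rot: [0.335, 0.942, -0.0, -0.0]
wrist_force: [-0.1, -0.0, -1.9]
finger_gap: 0.0121
grip_force: 30.0
```

Free descent, still no contact.

Request:
{"method": "step_arm", "body": {"increments": [[[0,0,0.025],[0,0,0],0],[[0,0,0.05],[0,0,0],0],[[0,0,0.07],[0,0,0],0],[[0,0,0.07],[0,0,0],0]]}}

```text
t: 7.15
position: [0.477, -0.1027, 0.307]
ee_rot: [0.335, 0.942, -0.0, -0.0]
wrist_force: [0.3, -0.7, -1.4]
finger_gap: 0.0119
grip_force: 30.0
```

Request:
{"method": "step_arm", "body": {"increments": [[[0,0,0.01],[0,0,0],0],[[0,0,0.02],[0,0,0],0],[[0,0,0.02],[0,0,0],0]]}}

```text
t: 7.52
position: [0.4771, -0.1028, 0.3055]
ee_rot: [0.335, 0.942, 0.0, -0.0]
wrist_force: [0.8, -0.9, -1.8]
finger_gap: 0.0117
grip_force: 30.0
```

Request:
{"method": "step_arm", "body": {"increments": [[[0,0,0],[0,0,0],0.3],[[0,0,0],[0,0,0],0.4],[[0,0,0],[0,0,0],0.4],[[0,0,0],[0,0,0],0.4]]}}

```text
t: 8.02
position: [0.4771, -0.1028, 0.3056]
ee_rot: [0.335, 0.942, 0.0, 0.0]
wrist_force: [-0.4, -0.0, 0.7]
finger_gap: 0.0339
grip_force: 0.0
```

Request:
{"method": "step_arm", "body": {"increments": [[[0,0,-0.25],[0,0,0],0.4],[[0,0,-0.6],[0,0,0],0.5],[[0,0,-1],[0,0,0],0.6],[[0,0,-1],[0,0,0],0.6]]}}

```text
t: 8.52
position: [0.4776, -0.103, 0.3877]
ee_rot: [0.335, 0.942, 0.001, 0.002]
wrist_force: [0.3, 0.2, -0.8]
finger_gap: 0.0504
grip_force: 0.0
```

```bash
python3 - <<'E'
from h import *
s,d=wrist();print(s['position'],s['wrist_force'])
e=get_image('side')
save(np.hstack([d['color'][60:360,130:430],cv2.resize(e['color'][130:300,190:340],(265,300))]),'w4.png')
E
```

```text
[ 0.47763625 -0.10300274  0.38767004] [ 0.28360329  0.19333214 -0.84922158]
```

View pics/w4.png

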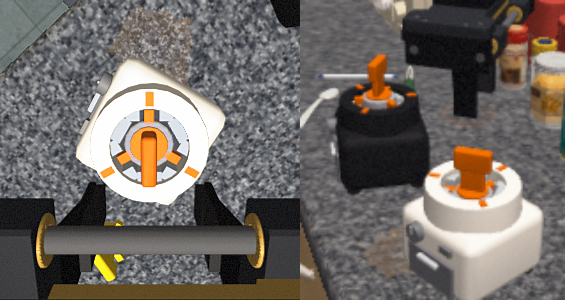

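The lugs sit in the slots, in line with the marks at (149,100), (107,172) and (192,173). The insert is low and upright, and nothing is touching it. The black grinder's insert looks undisturbed. Handing in.

```bash
python3 -c "
from rig import *
print(sign_off())"
```

```text
the job is handed in; nothing more can be done
None
```

I turned the white grinder's insert about 32° until its lugs dropped into their slots, then lowered it, let go and handed the job in at about 8.7 s; the last pictures show it seated and the black insert undisturbed, but the sign-off returned no verdict.

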